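# Unscrew the perforated head of the air sampler and set it in the tray

## Robot

A 6-joint arm with a two-finger parallel gripper is mounted at the origin on a cart in front of the work surface, level with it; the furniture and walls round the work are solid. World frame = base frame: x ahead of the robot, y to its left, z up, the work surface at z = 0. Lengths are in m, angles in rad, forces in N, time in s.
With the tool pointing down it reaches from about 0.25 to 0.725 m from the base axis. Payload 4 kg.
Tool frame: the origin (TCP) lies midway between the tips of the shut fingers; the grasp point (between the pads) lies 19 mm behind it; z points along the fingers, y is the line along which they close (so a half turn about z gives the same grasp; the last joint's range is limited). The gripper opens to 85 mm and grips with 20 to 120 N. Pads are 22 mm wide; open, the fingers measure 114 mm over their backs; the gripper's body (76 mm by 85 mm) begins 54 mm behind the grasp point. The pads swing forward as they close: fully open they stand 13 mm farther back than shut.
Start: joints at [-1.298, 0.241, 0.005, 1.335, 0, 1.571], TCP at [0.135, -0.482, 0.231] pointing down, gripper open.
Joint ranges: [-2.72, 2.72], [-1.05, 1.87], [-1.09, 1.28], [-1.99, 2.15], [-1.42, 1.44], [-3.14, 3.14]. Speed limits (rad/s): [2.79, 2.79, 3.14, 3.14, 3.14, 3.14].

## Interface

Orientations are given as a unit quaternion [x, y, z, w].
In Python, from workcell import bot gives the robot as it stands. The module is installed in compiled form; this text tells all that it offers.
- The arm moves only by the tool drive_tool, never from a script. Its arguments are lists of equal length, an entry for each row: "slide": the shift along the tool's x, y, z scaled (see below), a list of three; "rotation": the turn, a rotation vector about the tool's x, y, z scaled (see below), a list of three. A call has exactly 8 rows; each row is the pose to reach, as a shift and turn from the pose commanded when the call began, along the tool's axes at that moment; what a row does not reach only later rows make up. The controller multiplies each number of a shift by 250 mm and each number of a turn by 0.5 rad. A row lasts 1/8 s, in which the tool goes at most 62.5 mm and 10.7 degrees, less where a joint would pass 70% of its speed; a pose out of reach is approached as far as the arm can. A call with a number of a shift or a turn outside -1 to 1 is refused whole. A call with a gripper value outside its range is refused whole. "gripper" is the opening, from 0 (shut) to 1 (fully open), set as the call begins (left out, the last holds). The fingers move at their own pace and stop on an object; the grip force is fixed at half the most. Time passes only in rows, so rows that repeat a pose let the fingers close, or fill a call up. It gives the time, the measured TCP pose, the force, the opening and the grip force at its end, in the units of the state.
- bot.get_obs(): the state, without advancing time (a new reading comes with each control period).
- bot.camera(name): name is "scene" or "side" or "wrist"; returns a dict with "image" (420x560x3 uint8, red, green, blue), "z_map" (420x560 float32, m along the optical axis (not along the pixel's ray), 0 where there is no reading), "camera_matrix" (3x3 intrinsics, pixels), "xyz" and "orientation" of the camera in the world. Camera axes: x right, y up, looking along -z (the intrinsics and any distortion apply to the point x, -y, -z); pixel columns grow to the right and rows downward; lengths in m; the calibration is good to about 2 mm. A picture is of the moment at which its call begins.
- bot.job_done(): hands the job in; it is judged then, once.
The state is a dict: "clock": time; "joint_pos": joint angles; "joint_vel": joint speeds; "tau": joint torques, N m; "eef_pos": TCP position; "tool_rot": TCP orientation; "ft_force": force on the tool from outside, world axes, zero at the start; "ft_torque": the same for the moment, N m; "grip_width": finger opening in m; "grasp_force": force on a finger pad.
Only numpy, scipy, OpenCV 4.12 (cv2) and the standard library are available. Lean on these libraries where they do the work, as an engineer would, in place of code of your own. Each camera call takes 0.05 s, during which the arm holds its last target. There are 200 camera calls.

## Task

The filter in the bench air sampler has to be changed. Unscrew the perforated metal head from the neck on the sampler's sloping front, re-gripping as often as the thread needs, lift it clear once the thread lets go, and set it down gently in the middle of the white tray, standing on its open rim with the holes up. Leave everything else where it is.

Things in the scene. Friction and masses are not known exactly. Their poses are not given: they have to be found in the camera images.
- sampler: Bench air sampler, a white wedge-shaped console fixed to the bench, 170 deep (x) x 130 wide (y) x 155 mm high, with a grey sloping front panel. Origin at the centre of its underside, x to its back, z up. Its low front edge (87 mm high) faces -x; the flat top at the back is 150 mm high. A tall cold cabinet stands close on its left (+y): come in from the robot's side.
- neck: Fixed aluminium neck, 46 mm in diameter (54.6 mm over its thread), square on the sampler's sloping panel. Origin at the centre of its rim (inside the head until that is off); z points outward along the thread axis, leaning 26 degrees from vertical towards the sampler's -x. The panel lies 42 mm below the origin along this axis; an 86 mm round flange covers its first 3.5 mm.
- thread_mid (a point): Middle of the neck's thread, on its axis 20 mm below the rim; axes as neck. Right-hand thread, lead 24 mm a turn, axial play about 2 mm: the head comes off after about 215 degrees (3.75 rad) anticlockwise seen from outside (positive about z), having risen 14 mm. It turns easily, stays where it is let go, and cannot be pulled off before that.
- head: The perforated screw head: plain stainless steel round cap, 64 mm in diameter, 40 mm high, side finely fluted for grip, small holes in its flat closed end, open underneath. Loose, 0.28 to 0.46 kg. Origin at its very centre, half-way up; z points out of the closed end. Screwed home at the start: its axes parallel to the neck's, its origin 12 mm below the neck's on the axis, its rim 10 mm off the panel.
- head_rim (a point): Centre of the head's open rim, 20 mm below its centre; axes as head. The cavity above it is 57 mm wide and 32 mm deep, with three short thread lugs near the rim. From screwed home the head must rise 32 mm along the neck's axis before this rim clears the neck.
- white_tray: Shallow white tray, loose (0.3 kg), 110 (x) x 200 (y) x 24 mm high; origin at the centre of its underside, y along its length, z up. The flat part inside is about 85 x 165 mm, its floor 2 to 5 mm above the bench and slightly uneven; only along the length is there room for fingers beside the head.
- petri_2: Bystander: large closed petri dish, 93 mm in diameter, 15 mm high; origin at the centre of its underside.
- petri_1: Bystander: small closed petri dish, 63 mm in diameter, 15 mm high; origin at the centre of its underside.
- dropper_4: Bystander: white dropper bottle, 33 mm in diameter, 67 mm high; origin at the centre of its underside.
Not all that is in view belongs to the job. Of the things shaped like the head, the stainless one is meant.

How it is judged:
By the outcome, as a careful person would: the job done as asked, in the order asked, and still so for the second after the job is handed in, with the robot touching nothing.
It also fails if it takes over 64 s, if anything falls off the work surface, if the arm or the gripper's body presses on something with over 40 N, if the wrist force passes 120 N, or if a joint passes its speed limit or range.

## Working session

There is one attempt and no reset: what is moved stays moved. The work goes in short steps, Python scripts to look and compute and a tool call to move; the robot and the scene stay as the last step left them, time stands still between calls to the robot, and variables do not carry over. Pictures are saved under pics/ and viewed, at most 10 in all, crops included, and the job is handed in when it is done.

Besides the shell and the picture viewer there is one more tool, called after "Request:" as name(argument=value, ...), one argument or row to a line, values as JSON. drive_tool: Moves the arm, as the interface text tells. Shifts and turns lie within -1 to 1; 1 stands for 250 mm of shift or 0.5 rad of turn. Its arguments: {"type":"object","properties":{"slide":{"type":"array","items":{"type":"array","items":{"type":"number"}}},"rotation":{"type":"array","items":{"type":"array","items":{"type":"number"}}},"gripper":{"type":"number"}},"required":["slide","rotation"]}

```bash
mkdir -p pics
cat > h.py <<'E'
import numpy as np, cv2
from scipy.spatial.transform import Rotation as R
from workcell import bot
def grab(n,tag):
    c=bot.camera(n); cv2.imwrite(f'pics/{tag}.png',c['image'][:,:,::-1]); np.savez(f'{tag}.npz',**{k:np.array(v) for k,v in c.items()}); return c
def pts(c):
    z=c['z_map'];K=c['camera_matrix'];v,u=np.mgrid[:z.shape[0],:z.shape[1]]
    p=np.stack([(u-K[0,2])/K[0,0]*z,-(v-K[1,2])/K[1,1]*z,-z],-1)
    return p@R.from_quat(c['orientation']).as_matrix().T+c['xyz']
E
python3 - <<'E'
from h import *
a=grab('scene','s0');b=grab('side','d0')
cv2.imwrite('pics/both.png',cv2.resize(np.vstack([a['image'],b['image']])[:,:,::-1],None,fx=.71,fy=.71))
for c in(a,b): print(c['xyz'],c['orientation'],c['camera_matrix'].tolist())
print(bot.get_obs())
E
```

```text
[ 0.04836532 -0.96116065  0.57803071] [ 0.49996519 -0.14953654 -0.24401846  0.81739135] [[496.90119489256654, 0.0, 276.12457409291557], [0.0, 496.90119489256654, 203.69337989080685], [0.0, 0.0, 1.0]]
[0.28923495 0.56574913 0.6080886 ] [-0.06856432  0.48435547  0.86473291 -0.11373526] [[451.02511810014545, 0.0, 286.34513244307635], [0.0, 451.02511810014545, 208.8508784162486], [0.0, 0.0, 1.0]]
{'clock': 0.1, 'joint_pos': array([-1.29801834e+00,  2.41339909e-01,  3.85190080e-03,  1.33520945e+00,
        1.66666948e-05,  1.57075910e+00]), 'joint_vel': array([ 0.00204869, -0.00203298,  0.00191291, -0.00168274, -0.00027472,
       -0.00012176]), 'tau': array([-4.44698571e-04, -3.73138368e+01,  2.53009897e+01,  1.08646849e-02,
        4.71158728e-05,  3.83740741e-06]), 'eef_pos': array([ 0.13455437, -0.48095989,  0.23049816]), 'tool_rot': array([ 9.90710453e-01,  1.35984909e-01, -1.20971498e-04, -9.42872610e-04]), 'ft_force': array([-0.5384962 , -0.05099609, -0.33522692]), 'ft_torque': array([0.03784513, 0.03135319, 0.00379251]), 'grasp_force': 0.0, 'grip_width': 0.0855691148792116}
```

View pics/s0.png

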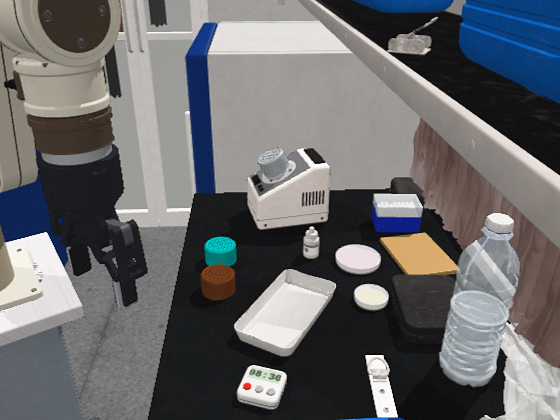

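View pics/d0.png

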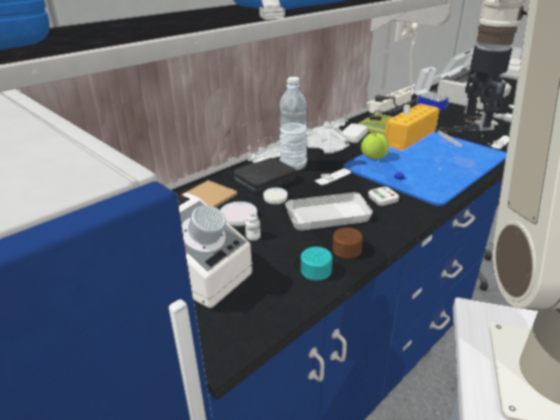

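The scene view has three head-shaped things: stainless at (272,160) on the sampler, teal at (220,250) and brown at (218,282) on the bench. The stainless one sits on the neck of the sampler's sloping panel, so that is the one meant. I'll confirm it in a crop while I measure.

Run:
```python
from h import *
im=cv2.imread('pics/s0.png');cv2.imwrite('pics/crop1.png',cv2.resize(im[135:240,230:345],None,fx=5,fy=5,interpolation=cv2.INTER_CUBIC))
c=dict(np.load('s0.npz'));P=pts(c)
d=dict(np.load('d0.npz'));Q=pts(d)
for uv in [(220,250),(218,282),(285,310),(311,240),(357,258),(371,296),(272,155),(272,167),(315,160),(290,215),(260,205),(252,222),(330,218)]: print('s',uv,P[uv[1],uv[0]].round(4))
for uv in [(207,215),(208,232),(330,210),(316,258),(220,255)]: print('d',uv,Q[uv[1],uv[0]].round(4))
# tray: white mask
def tray(img,P,lo,hi):
    h=cv2.cvtColor(img,cv2.COLOR_RGB2HSV); m=((h[...,1]<50)&(h[...,2]>110)).astype(np.uint8)
    M=np.zeros_like(m);M[lo[1]:hi[1],lo[0]:hi[0]]=m[lo[1]:hi[1],lo[0]:hi[0]]
    n,l,s,_=cv2.connectedComponentsWithStats(M);k=1+s[1:,4].argmax();p=P[l==k];print(s[k])
    p=p[(p[:,2]>-.01)&(p[:,2]<.05)]
    print('tray rect',cv2.minAreaRect(p[:,:2].astype(np.float32)*1000), np.percentile(p[:,2],[1,50,99]))
tray(c['image'],P,(230,265),(340,358)); tray(d['image'],Q,(280,190),(376,232))
```

```text
s (220, 250) [ 0.4203 -0.1879  0.0379]
s (218, 282) [ 0.3652 -0.2861  0.0408]
s (285, 310) [ 0.449  -0.3797  0.003 ]
s (311, 240) [ 0.5916 -0.2648  0.0436]
s (357, 258) [ 0.6576 -0.3355  0.0145]
s (371, 296) [ 0.5939 -0.4455  0.0154]
s (272, 155) [ 0.6162 -0.0788  0.1649]
s (272, 167) [ 0.6035 -0.0983  0.1454]
s (315, 160) [ 0.6965 -0.1339  0.1536]
s (290, 215) [ 0.6232 -0.143   0.0379]
s (260, 205) [ 0.5585 -0.1182  0.0712]
s (252, 222) [ 5.679e-01 -6.470e-02 -1.000e-04]
s (330, 218) [ 0.7348 -0.1524  0.0009]
d (207, 215) [ 0.62   -0.0753  0.1649]
d (208, 232) [ 0.6053 -0.043   0.1508]
d (330, 210) [ 0.4451 -0.4111  0.0028]
d (316, 258) [ 0.4292 -0.1607  0.0385]
d (220, 255) [ 0.5913 -0.0528  0.0945]
[ 234  269  102   87 5171]
tray rect ((456.5088195800781, -375.95263671875), (231.89361572265625, 127.91230010986328), 28.266626358032227) [-9.86823668e-05  3.09526766e-03  2.46887840e-02]
[ 285  192   88   38 2354]
tray rect ((448.5708312988281, -413.04254150390625), (219.79342651367188, 156.34165954589844), 28.542861938476562) [0.00026595 0.00520811 0.02574275]
```

View pics/crop1.png

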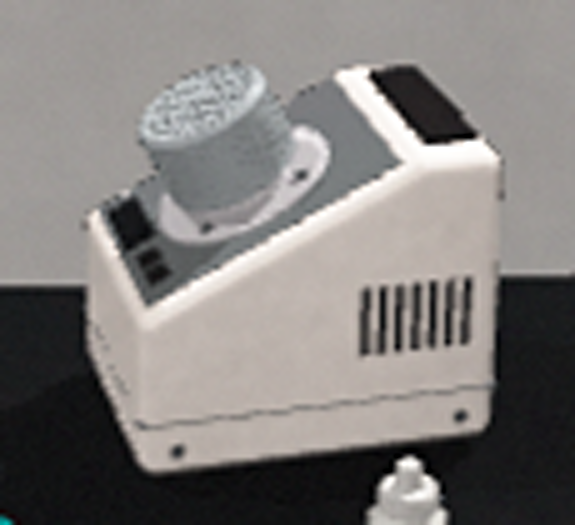

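The crop confirms it: the stainless perforated head sits on a flange on the grey slope, closed end at crop (205,105), i.e. scene (271,156). Next I fit the poses.

Run:
```python
from h import *
from scipy.optimize import least_squares
c=dict(np.load('s0.npz'));P=pts(c);d=dict(np.load('d0.npz'));Q=pts(d)
f=P[198:214,272:318].reshape(-1,3);f=f[(f[:,2]>.01)&(f[:,2]<.08)]
m=np.median(f,0);n=np.linalg.svd(f-f.mean(0),full_matrices=False)[2][2];n*=-np.sign(n[1]);print('side n',n,m)
yaw=np.arctan2(n[0],-n[1]);print('yaw deg',np.degrees(yaw))
t=np.radians(26);ax=np.array([-np.sin(t)*np.cos(yaw),-np.sin(t)*np.sin(yaw),np.cos(t)])
ex=np.array([np.cos(t)*np.cos(yaw),np.cos(t)*np.sin(yaw),np.sin(t)]);ey=np.cross(ax,ex)
c0=np.array([.615,-.085,.16])
for name,X in(('s',P.reshape(-1,3)),('d',Q.reshape(-1,3))):
    r=X-c0;s=r@ax;l=np.hypot(r@ex,r@ey)
    near=X[(l<.05)&(s>-.01)&(s<.03)]
    sv=(near-c0)@ax;print(name,len(near),np.percentile(sv,[50,75,90,97]))
    top=np.percentile(sv,85);T=near[abs(sv-top)<.004]
    print(' plane n',np.linalg.svd(T-T.mean(0),full_matrices=False)[2][2],'ax',ax)
    S=near[(sv<top-.004)]
    uv=np.c_[(near-c0)@ex,(near-c0)@ey]
    su=np.c_[(S-c0)@ex,(S-c0)@ey]
    k=least_squares(lambda q:np.hypot(*(su-q).T)-.032,[0,0],loss='soft_l1',f_scale=.002).x
    ec=cv2.minEnclosingCircle((np.c_[(T-c0)@ex,(T-c0)@ey]*1000).astype(np.float32))
    tt=np.median((T-c0)@ax);C=c0+k[0]*ex+k[1]*ey+tt*ax
    print(' topC side-fit',C,'disc',c0+ec[0][0]/1000*ex+ec[0][1]/1000*ey+tt*ax,ec[1],'centre',C-.02*ax)
# tray rim
for name,X,lo,hi in(('s',P,(230,262),(342,360)),('d',Q,(280,188),(378,234))):
    p=X[lo[1]:hi[1],lo[0]:hi[0]].reshape(-1,3);p=p[(p[:,2]>.016)&(p[:,2]<.032)]
    print(name,len(p),cv2.minAreaRect((p[:,:2]*1000).astype(np.float32)))
o=P[...,2];q=P[(P[...,2]>.3)&(P[...,0]<1.2)&(P[...,1]>-.7)];print('shelf min x',np.percentile(q[:,0],[1,5]),np.percentile(q[:,2],[1,5]))
w=Q[(abs(Q[...,0]-.63)<.1)&(Q[...,1]>.0)&(Q[...,2]>.1)];print('cabinet',w.min(0) if len(w) else 0)
```

```text
side n [-0.32822808 -0.94447924 -0.01500958] [ 0.63633362 -0.14647139  0.05930294]
yaw deg -19.16350559289957
s 409 [0.00355889 0.00448687 0.00510001 0.00578079]
 plane n [-0.41874275  0.13084919  0.8986284 ] ax [-0.41407909  0.14390193  0.89879405]
 topC side-fit [ 0.61525075 -0.07049704  0.16231816] disc [ 0.61376342 -0.07393225  0.16218294] 33.27019119262695 centre [ 0.62353234 -0.07337508  0.14434228]
d 857 [0.00414167 0.00502324 0.00584318 0.00664516]
 plane n [-0.41367721  0.14540782  0.89873674] ax [-0.41407909  0.14390193  0.89879405]
 topC side-fit [ 0.6148298  -0.07230098  0.16279421] disc [ 0.61460319 -0.07064401  0.16242452] 32.14371109008789 centre [ 0.62311138 -0.07517902  0.14481833]
s 960 ((431.51458740234375, -359.92803955078125), (203.0618438720703, 179.54515075683594), 28.15180015563965)
d 638 ((443.1019287109375, -407.7716979980469), (262.19476318359375, 182.28404235839844), 14.517929077148438)
shelf min x [0.09808213 0.10442218] [0.3031962  0.31546271]
cabinet [0.53000095 0.04630871 0.10000405]
```

```bash
cat >> h.py <<'E'
AX=np.array([-.414,.144,.8988]);AX/=np.linalg.norm(AX);HC=np.array([.6233,-.0743,.1446])
def pose(zdir,yaz):
    z=zdir/np.linalg.norm(zdir);y=np.array([np.cos(yaz),np.sin(yaz),0]);y-=z*(y@z);y/=np.linalg.norm(y)
    return np.c_[np.cross(y,z),y,z]
def go(p,Rt,rep=True):
    o=bot.get_obs();R0=R.from_quat(o['tool_rot']).as_matrix()
    s=R0.T@(np.array(p)-o['eef_pos'])/.25;r=R.from_matrix(R0.T@Rt).as_rotvec()/.5
    print('t',o['clock'],'j',o['joint_pos'].round(2),'tcp',o['eef_pos'].round(4),'w',o['grip_width'],'F',o['ft_force'].round(1))
    print('slide',s.round(3),'rot',r.round(3))
E
python3 - <<'E'
from h import *
Rt=pose(-AX,-1.07);go(HC+.11*AX,Rt)
for n in('s0','d0'):
    c=dict(np.load(n+'.npz'));X=pts(c);h=cv2.cvtColor(c['image'],cv2.COLOR_RGB2HSV)
    m=((h[...,1]<60)&(h[...,2]>90)&(X[...,2]>.019)&(X[...,2]<.027)&(abs(X[...,0]-.45)<.16)&(abs(X[...,1]+.39)<.16)).astype(np.uint8)
    # drop depth-edge pixels
    k,l,s,_=cv2.connectedComponentsWithStats(m,connectivity=8)
    p=X[m>0];p=p[np.hypot(*(p[:,:2]-[.45,-.39]).T)<.125]
    print(n,len(p),cv2.minAreaRect((p[:,:2]*1000).astype(np.float32)),p.mean(0))
E
```

```text
t 0.1 j [-1.3   0.24  0.    1.34  0.    1.57] tcp [ 0.1346 -0.481   0.2305] w 0.0855691148792116 F [-0.5 -0.1 -0.3]
slide [ 2.163 -1.15  -0.05 ] rot [-0.586  0.698 -0.344]
s0 657 ((447.7044982910156, -390.3140869140625), (202.89288330078125, 110.7635726928711), 28.18531608581543) [ 0.44253368 -0.38656755  0.02236518]
d0 404 ((447.1116638183594, -390.26904296875), (200.59402465820312, 114.93604278564453), 28.542861938476562) [ 0.44647837 -0.39266102  0.0225595 ]
```

Request:
drive_tool(
  slide=[
    [0.1, -0.06, 0],
    [0.22, -0.12, 0],
    [0.34, -0.19, 0],
    [0.47, -0.26, 0],
    [0.6, -0.33, 0],
    [0.73, -0.4, 0],
    [0.85, -0.46, 0],
    [0.95, -0.5, 0],
  ],
  rotation=[
    [-0.02, 0.02, -0.01],
    [-0.05, 0.06, -0.03],
    [-0.08, 0.09, -0.05],
    [-0.11, 0.13, -0.06],
    [-0.14, 0.16, -0.08],
    [-0.17, 0.2, -0.1],
    [-0.19, 0.22, -0.11],
    [-0.2, 0.23, -0.11],
  ],
  gripper=1,
)

```text
clock: 1.1
eef_pos: [0.3301, -0.2958, 0.231]
tool_rot: [0.984, 0.163, 0.064, 0.041]
ft_force: [-0.0, -0.1, 0.5]
grip_width: 0.0854
grasp_force: 0.0
```

Run:
```python
from h import *
Rt=pose(-AX,-1.07);go(HC+.11*AX,Rt)
r=cv2.boxPoints(((447.4,-390.3),(202,113),28.36));print(r.round())
```

```text
t 1.1 j [-0.77  0.02 -0.27  1.14  0.05  2.05] tcp [ 0.3301 -0.2958  0.231 ] w 0.08540116316143964 F [-0.  -0.1  0.5]
slide [ 1.245 -0.578  0.03 ] rot [-0.383  0.469 -0.231]
[[ 332. -389.]
 [ 385. -488.]
 [ 563. -392.]
 [ 509. -293.]]
```

Request:
drive_tool(
  slide=[
    [0.1, -0.05, 0],
    [0.22, -0.1, 0],
    [0.34, -0.16, 0],
    [0.46, -0.22, 0],
    [0.58, -0.27, 0],
    [0.7, -0.33, 0.01],
    [0.8, -0.37, 0.01],
    [0.87, -0.4, 0.01],
  ],
  rotation=[
    [-0.03, 0.04, -0.02],
    [-0.07, 0.08, -0.04],
    [-0.1, 0.13, -0.06],
    [-0.14, 0.17, -0.08],
    [-0.18, 0.22, -0.11],
    [-0.21, 0.26, -0.13],
    [-0.25, 0.3, -0.15],
    [-0.27, 0.33, -0.16],
  ],
)

```text
clock: 2.1
eef_pos: [0.5031, -0.131, 0.2423]
tool_rot: [0.963, 0.201, 0.153, 0.097]
ft_force: [0.6, -0.5, 0.3]
grip_width: 0.0854
grasp_force: 0.0
```

Run:
```python
from h import *
Rt=pose(-AX,-1.07);go(HC+.11*AX,Rt)
```

```text
t 2.1 j [-0.23  0.   -0.31  0.89 -0.05  2.49] tcp [ 0.5031 -0.131   0.2423] w 0.0854410631807239 F [ 0.6 -0.5  0.3]
slide [ 0.383 -0.153  0.059] rot [-0.113  0.14  -0.069]
```

Request:
drive_tool(
  slide=[
    [0.06, -0.02, 0.01],
    [0.13, -0.05, 0.02],
    [0.2, -0.08, 0.03],
    [0.27, -0.11, 0.04],
    [0.33, -0.13, 0.05],
    [0.37, -0.15, 0.057],
    [0.383, -0.153, 0.059],
    [0.383, -0.153, 0.059],
  ],
  rotation=[
    [-0.02, 0.02, -0.01],
    [-0.04, 0.05, -0.02],
    [-0.06, 0.08, -0.04],
    [-0.08, 0.1, -0.05],
    [-0.1, 0.12, -0.06],
    [-0.11, 0.135, -0.067],
    [-0.113, 0.14, -0.069],
    [-0.113, 0.14, -0.069],
  ],
)

```text
clock: 3.1
eef_pos: [0.5777, -0.0598, 0.2441]
tool_rot: [0.95, 0.216, 0.191, 0.12]
ft_force: [0.6, 0.3, 0.1]
grip_width: 0.0854
grasp_force: 0.0
```

Run:
```python
from h import *
from scipy.optimize import least_squares
Rt=pose(-AX,-1.07);go(HC-.018*AX,Rt)
c=grab('wrist','w1');X=pts(c)
x=X.reshape(-1,3);r=x-HC;s=r@AX
ex=pose(-AX,0)[:,0];ey=np.cross(AX,ex)
l=np.linalg.norm(r-s[:,None]*AX,axis=1)
T=x[(l<.045)&(abs(s-.02)<.005)];print(len(T),np.median((T-HC)@AX),'n',np.linalg.svd(T-T.mean(0),full_matrices=False)[2][2])
k=cv2.minEnclosingCircle((np.c_[(T-HC)@ex,(T-HC)@ey]*1000).astype(np.float32));print(k)
print('top from wrist',HC+(k[0][0]*ex+k[0][1]*ey)/1000+np.median((T-HC)@AX)*AX,'vs',HC+.02*AX)
```

```text
t 3.1 j [-0.03  0.08 -0.27  0.79 -0.13  2.63] tcp [ 0.5777 -0.0598  0.2441] w 0.08544270706764069 F [0.6 0.3 0.1]
slide [ 0.002 -0.006  0.514] rot [ 0.002  0.    -0.002]
6897 0.02005166850490145 n [-0.41011204  0.14653748  0.90018603]
((0.11008662730455399, 0.20453135669231415), 32.33399963378906)
top from wrist [ 0.61481232 -0.07131722  0.16252165] vs [ 0.61501989 -0.07141996  0.16257624]
```

View pics/w1.png

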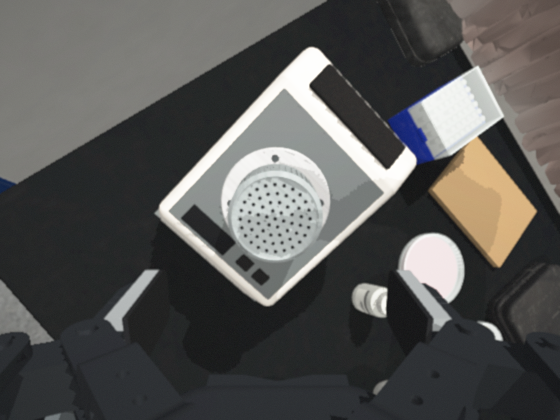

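The wrist view shows the stainless head centred at (275,218), between the open fingers at (130,300) and (425,300). Its position agrees with the earlier fit to 0.3 mm, so I descend along the axis.

Request:
drive_tool(
  slide=[
    [0, -0.003, 0.06],
    [0, -0.005, 0.14],
    [0.002, -0.006, 0.23],
    [0.002, -0.006, 0.32],
    [0.002, -0.006, 0.4],
    [0.002, -0.006, 0.46],
    [0.002, -0.006, 0.5],
    [0.002, -0.006, 0.514],
  ],
  rotation=[
    [0, 0, 0],
    [0, 0, 0],
    [0, 0, 0],
    [0, 0, 0],
    [0, 0, 0],
    [0, 0, 0],
    [0, 0, 0],
    [0, 0, 0],
  ],
)

```text
clock: 4.15
eef_pos: [0.6308, -0.077, 0.1277]
tool_rot: [0.95, 0.215, 0.191, 0.119]
ft_force: [-0.2, -0.3, 0.9]
grip_width: 0.0854
grasp_force: 0.0
```

Request:
drive_tool(
  slide=[
    [0, 0, 0],
    [0, 0, 0],
    [0, 0, 0],
    [0, 0, 0],
    [0, 0, 0],
    [0, 0, 0],
    [0, 0, 0],
    [0, 0, 0],
  ],
  rotation=[
    [0, 0, 0],
    [0, 0, 0],
    [0, 0, 0],
    [0, 0, 0],
    [0, 0, 0],
    [0, 0, 0],
    [0, 0, 0],
    [0, 0, 0],
  ],
  gripper=0,
)

```text
clock: 5.15
eef_pos: [0.6309, -0.0766, 0.1292]
tool_rot: [0.95, 0.216, 0.191, 0.119]
ft_force: [-4.6, 1.5, 6.7]
grip_width: 0.0625
grasp_force: 66.6
```

Gripped. Now unscrew, 0.5 rad a call, rising 1.9 mm each.

Request:
drive_tool(
  slide=[
    [0, 0, -0.001],
    [0, 0, -0.002],
    [0, 0, -0.003],
    [0, 0, -0.004],
    [0, 0, -0.005],
    [0, 0, -0.006],
    [0, 0, -0.007],
    [0, 0, -0.0076],
  ],
  rotation=[
    [0, 0, -0.08],
    [0, 0, -0.21],
    [0, 0, -0.35],
    [0, 0, -0.49],
    [0, 0, -0.63],
    [0, 0, -0.77],
    [0, 0, -0.91],
    [0, 0, -1],
  ],
)

```text
clock: 6.15
eef_pos: [0.6295, -0.0765, 0.129]
tool_rot: [0.867, 0.445, 0.155, 0.163]
ft_force: [0.1, -0.2, -1.8]
grip_width: 0.0622
grasp_force: 65.8
```

Run:
```python
from h import *
o=bot.get_obs();print(o['joint_pos'].round(3),o['ft_force'].round(1),o['ft_torque'].round(2),o['grasp_force'])
c=grab('wrist','w2')
```

```text
[-0.065  0.285 -0.334  0.514 -0.118  2.103] [ 0.1 -0.2 -1.8] [ 0.33  0.56 -0.  ] 65.81905005063163
```

View pics/w2.png

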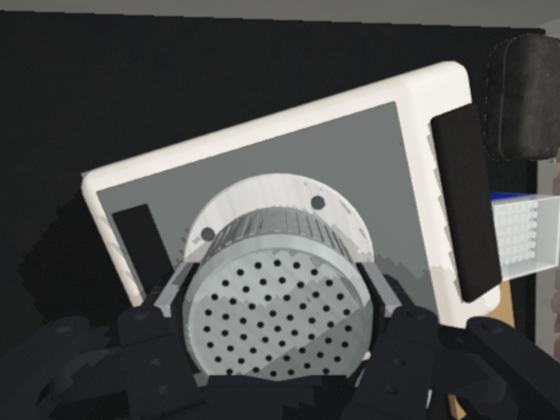

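The wrist view shows the head held evenly at (280,310) between the pads at (180,300) and (375,300), forces low. I keep turning.

Request:
drive_tool(
  slide=[
    [0, 0, -0.001],
    [0, 0, -0.002],
    [0, 0, -0.003],
    [0, 0, -0.004],
    [0, 0, -0.005],
    [0, 0, -0.006],
    [0, 0, -0.007],
    [0, 0, -0.0076],
  ],
  rotation=[
    [0, 0, -0.08],
    [0, 0, -0.21],
    [0, 0, -0.35],
    [0, 0, -0.49],
    [0, 0, -0.63],
    [0, 0, -0.77],
    [0, 0, -0.91],
    [0, 0, -1],
  ],
)

```text
clock: 7.2
eef_pos: [0.6286, -0.0763, 0.1307]
tool_rot: [0.73, 0.645, 0.11, 0.196]
ft_force: [0.2, 0.1, -2.7]
grip_width: 0.0622
grasp_force: 65.9
```

Request:
drive_tool(
  slide=[
    [0, 0, -0.001],
    [0, 0, -0.002],
    [0, 0, -0.003],
    [0, 0, -0.004],
    [0, 0, -0.005],
    [0, 0, -0.006],
    [0, 0, -0.007],
    [0, 0, -0.0076],
  ],
  rotation=[
    [0, 0, -0.08],
    [0, 0, -0.21],
    [0, 0, -0.35],
    [0, 0, -0.49],
    [0, 0, -0.63],
    [0, 0, -0.77],
    [0, 0, -0.91],
    [0, 0, -1],
  ],
)

```text
clock: 8.2
eef_pos: [0.6278, -0.0761, 0.1324]
tool_rot: [0.548, 0.806, 0.058, 0.217]
ft_force: [0.5, 0.1, -2.2]
grip_width: 0.0622
grasp_force: 65.8
```

Request:
drive_tool(
  slide=[
    [0, 0, -0.001],
    [0, 0, -0.002],
    [0, 0, -0.003],
    [0, 0, -0.004],
    [0, 0, -0.005],
    [0, 0, -0.006],
    [0, 0, -0.007],
    [0, 0, -0.0076],
  ],
  rotation=[
    [0, 0, -0.08],
    [0, 0, -0.21],
    [0, 0, -0.35],
    [0, 0, -0.49],
    [0, 0, -0.63],
    [0, 0, -0.77],
    [0, 0, -0.91],
    [0, 0, -1],
  ],
)

```text
clock: 9.2
eef_pos: [0.627, -0.0758, 0.1341]
tool_rot: [0.332, 0.916, 0.002, 0.224]
ft_force: [-0.2, 0.5, -3.7]
grip_width: 0.0628
grasp_force: 65.8
```

Run:
```python
from h import *
o=bot.get_obs();print(o['joint_pos'].round(3),o['ft_force'].round(1),o['ft_torque'].round(2),o['grasp_force'])
p=o['eef_pos']-HC;z=R.from_quat(o['tool_rot']).as_matrix()[:,2];print('axial',p@AX,'lat',p-(p@AX)*AX,'zdev',z+AX)
```

```text
[-0.063  0.274 -0.333  0.526 -0.119  0.605] [-0.2  0.5 -3.7] [0.24 0.62 0.  ] 65.84727390058106
axial -0.011194270450367355 lat [-0.00096766  0.00015254 -0.00047015] zdev [-0.00141978 -0.00071051 -0.00053857]
```

Request:
drive_tool(
  slide=[
    [0, 0, -0.001],
    [0, 0, -0.002],
    [0, 0, -0.003],
    [0, 0, -0.004],
    [0, 0, -0.005],
    [0, 0, -0.006],
    [0, 0, -0.007],
    [0, 0, -0.0076],
  ],
  rotation=[
    [0, 0, -0.08],
    [0, 0, -0.21],
    [0, 0, -0.35],
    [0, 0, -0.49],
    [0, 0, -0.63],
    [0, 0, -0.77],
    [0, 0, -0.91],
    [0, 0, -1],
  ],
)

```text
clock: 10.2
eef_pos: [0.626, -0.0755, 0.1356]
tool_rot: [0.095, 0.97, -0.053, 0.218]
ft_force: [-0.1, 0.2, -3.2]
grip_width: 0.0624
grasp_force: 65.9
```

Request:
drive_tool(
  slide=[
    [0, 0, -0.001],
    [0, 0, -0.002],
    [0, 0, -0.003],
    [0, 0, -0.004],
    [0, 0, -0.005],
    [0, 0, -0.006],
    [0, 0, -0.007],
    [0, 0, -0.0076],
  ],
  rotation=[
    [0, 0, -0.08],
    [0, 0, -0.21],
    [0, 0, -0.35],
    [0, 0, -0.49],
    [0, 0, -0.63],
    [0, 0, -0.77],
    [0, 0, -0.91],
    [0, 0, -1],
  ],
)

```text
clock: 11.2
eef_pos: [0.6253, -0.0754, 0.1374]
tool_rot: [-0.148, 0.963, -0.106, 0.198]
ft_force: [0.0, 0.0, -2.3]
grip_width: 0.0619
grasp_force: 65.9
```

Request:
drive_tool(
  slide=[
    [0, 0, -0.001],
    [0, 0, -0.002],
    [0, 0, -0.003],
    [0, 0, -0.004],
    [0, 0, -0.005],
    [0, 0, -0.006],
    [0, 0, -0.007],
    [0, 0, -0.0076],
  ],
  rotation=[
    [0, 0, -0.08],
    [0, 0, -0.21],
    [0, 0, -0.35],
    [0, 0, -0.49],
    [0, 0, -0.63],
    [0, 0, -0.77],
    [0, 0, -0.91],
    [0, 0, -1],
  ],
)

```text
clock: 12.2
eef_pos: [0.6244, -0.0752, 0.1392]
tool_rot: [-0.382, 0.897, -0.151, 0.165]
ft_force: [-0.4, -0.6, -2.5]
grip_width: 0.0623
grasp_force: 66.0
```

Request:
drive_tool(
  slide=[
    [0, 0, -0.001],
    [0, 0, -0.002],
    [0, 0, -0.003],
    [0, 0, -0.004],
    [0, 0, -0.005],
    [0, 0, -0.006],
    [0, 0, -0.007],
    [0, 0, -0.0076],
  ],
  rotation=[
    [0, 0, -0.08],
    [0, 0, -0.21],
    [0, 0, -0.35],
    [0, 0, -0.49],
    [0, 0, -0.63],
    [0, 0, -0.77],
    [0, 0, -0.91],
    [0, 0, -1],
  ],
)

```text
clock: 13.2
eef_pos: [0.6236, -0.0751, 0.1409]
tool_rot: [-0.592, 0.774, -0.188, 0.123]
ft_force: [-0.9, -0.8, -2.1]
grip_width: 0.0625
grasp_force: 66.0
```

Run:
```python
from h import *
o=bot.get_obs();print(o['joint_pos'].round(3),o['ft_force'].round(1),o['ft_torque'].round(2),o['grasp_force'])
p=o['eef_pos']-HC;z=R.from_quat(o['tool_rot']).as_matrix()[:,2];print('axial',p@AX,'lat',p-(p@AX)*AX,'zdev',z+AX)
```

```text
[-0.062  0.261 -0.331  0.542 -0.12  -1.394] [-0.9 -0.8 -2.1] [ 0.02  0.77 -0.07] 65.98223811713979
axial -0.003568107114937427 lat [-0.00115305 -0.00024904 -0.00049121] zdev [-0.00173545 -0.00161721 -0.00053698]
```

Turned 4.0 rad. Now a small test lift of 5 mm.

Request:
drive_tool(
  slide=[
    [0, 0, -0.003],
    [0, 0, -0.006],
    [0, 0, -0.009],
    [0, 0, -0.012],
    [0, 0, -0.015],
    [0, 0, -0.018],
    [0, 0, -0.02],
    [0, 0, -0.02],
  ],
  rotation=[
    [0, 0, 0],
    [0, 0, 0],
    [0, 0, 0],
    [0, 0, 0],
    [0, 0, 0],
    [0, 0, 0],
    [0, 0, 0],
    [0, 0, 0],
  ],
)

```text
clock: 14.2
eef_pos: [0.6223, -0.074, 0.1465]
tool_rot: [-0.591, 0.774, -0.188, 0.124]
ft_force: [-0.6, 0.1, -4.2]
grip_width: 0.0621
grasp_force: 66.1
```

Free (4 N, roughly the head's weight). Lift clear along the axis.

Request:
drive_tool(
  slide=[
    [0, 0, -0.02],
    [0, 0, -0.05],
    [0, 0, -0.09],
    [0, 0, -0.14],
    [0, 0, -0.2],
    [0, 0, -0.26],
    [0, 0, -0.31],
    [0, 0, -0.34],
  ],
  rotation=[
    [0, 0, 0],
    [0, 0, 0],
    [0, 0, 0],
    [0, 0, 0],
    [0, 0, 0],
    [0, 0, 0],
    [0, 0, 0],
    [0, 0, 0],
  ],
)

```text
clock: 15.2
eef_pos: [0.5873, -0.0615, 0.2243]
tool_rot: [-0.591, 0.774, -0.189, 0.125]
ft_force: [1.2, -0.5, -2.4]
grip_width: 0.0624
grasp_force: 66.1
```

Run:
```python
from h import *
grab('scene','s1')
for a in(.495,.495-np.pi):
    go([.4475,-.3903,.20],pose(np.array([0,0,-1.]),a))
```

```text
t 15.25 j [-0.04  0.11 -0.28  0.74 -0.13 -1.37] tcp [ 0.5874 -0.0614  0.225 ] w 0.06218935127103608 F [-0.6 -0.1 -3.4]
slide [1.414 0.228 0.047] rot [-0.506  1.051  4.658]
t 15.25 j [-0.04  0.11 -0.28  0.74 -0.13 -1.37] tcp [ 0.5874 -0.0614  0.225 ] w 0.06218935127103608 F [-0.6 -0.1 -3.4]
slide [1.414 0.228 0.047] rot [-0.843 -0.406 -1.495]
```

View pics/s1.png

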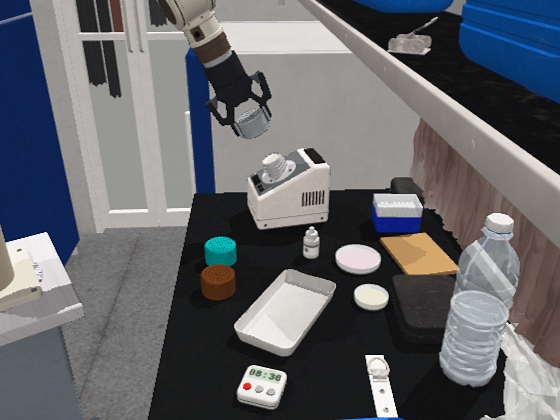

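The head is off: it hangs in the gripper at (252,122) and the neck is bare at (275,163). The tray is unmoved at (285,312). I carry the head over.

Request:
drive_tool(
  slide=[
    [0.06, 0.01, 0],
    [0.15, 0.02, 0],
    [0.25, 0.04, 0.01],
    [0.35, 0.06, 0.01],
    [0.45, 0.07, 0.02],
    [0.55, 0.09, 0.02],
    [0.64, 0.1, 0.02],
    [0.71, 0.11, 0.02],
  ],
  rotation=[
    [-0.03, -0.02, -0.06],
    [-0.09, -0.04, -0.15],
    [-0.15, -0.07, -0.26],
    [-0.21, -0.1, -0.37],
    [-0.27, -0.13, -0.48],
    [-0.33, -0.16, -0.58],
    [-0.38, -0.18, -0.68],
    [-0.42, -0.2, -0.75],
  ],
)

```text
clock: 16.25
eef_pos: [0.5173, -0.2281, 0.2115]
tool_rot: [0.743, -0.659, 0.096, -0.062]
ft_force: [1.0, -0.6, -3.7]
grip_width: 0.062
grasp_force: 66.1
```

Run:
```python
from h import *
go([.4475,-.3903,.15],pose(np.array([0,0,-1.]),.495-np.pi))
```

```text
t 16.25 j [-0.45  0.21 -0.11  1.03  0.07 -2.14] tcp [ 0.5173 -0.2281  0.2115] w 0.061992534904129204 F [ 1.  -0.6 -3.7]
slide [0.597 0.405 0.199] rot [-0.415 -0.205 -0.746]
```

Request:
drive_tool(
  slide=[
    [0.08, 0.05, 0],
    [0.18, 0.12, 0.02],
    [0.28, 0.19, 0.05],
    [0.38, 0.26, 0.1],
    [0.47, 0.32, 0.14],
    [0.54, 0.37, 0.18],
    [0.585, 0.395, 0.195],
    [0.597, 0.405, 0.199],
  ],
  rotation=[
    [-0.05, -0.03, -0.1],
    [-0.11, -0.06, -0.21],
    [-0.18, -0.09, -0.33],
    [-0.25, -0.12, -0.44],
    [-0.31, -0.15, -0.56],
    [-0.37, -0.18, -0.66],
    [-0.4, -0.2, -0.72],
    [-0.415, -0.205, -0.746],
  ],
)

```text
clock: 17.25
eef_pos: [0.4476, -0.39, 0.1491]
tool_rot: [0.859, -0.513, 0.0, -0.0]
ft_force: [0.0, -0.2, -3.6]
grip_width: 0.0623
grasp_force: 66.2
```

Request:
drive_tool(
  slide=[
    [0, 0, 0],
    [0, 0, 0],
    [0, 0, 0],
    [0, 0, 0],
    [0, 0, 0],
    [0, 0, 0],
    [0, 0, 0],
    [0, 0, 0],
  ],
  rotation=[
    [0, 0, 0],
    [0, 0, 0],
    [0, 0, 0],
    [0, 0, 0],
    [0, 0, 0],
    [0, 0, 0],
    [0, 0, 0],
    [0, 0, 0],
  ],
)

```text
clock: 18.25
eef_pos: [0.4477, -0.3891, 0.1502]
tool_rot: [0.859, -0.512, 0.0, -0.0]
ft_force: [1.1, -1.0, -4.4]
grip_width: 0.0623
grasp_force: 66.2
```

Run:
```python
from h import *
go([.4475,-.3903,.035],pose(np.array([0,0,-1.]),.495-np.pi))
c=grab('scene','s2')
cv2.imwrite('pics/s2c.png',cv2.resize(c['image'][170:370,190:390,::-1],None,fx=2.9,fy=2.9))
X=pts(c)
r=X[200:300,225:345].reshape(-1,3);r=r[(np.hypot(*(r[:,:2]-[.4475,-.3903]).T)<.06)&(r[:,2]>.06)&(r[:,2]<.2)]
b=r[np.hypot(*(r[:,:2]-[.4475,-.3903]).T)<.037];print('head low z',np.percentile(b[:,2],[0,1,3,10]),len(b))
```

```text
t 18.25 j [-0.72  0.47  0.12  1.22  0.   -2.78] tcp [ 0.4477 -0.3891  0.1502] w 0.06234505568464758 F [ 1.1 -1.  -4.4]
slide [0.004 0.003 0.461] rot [-0.002 -0.001 -0.001]
head low z [0.14853187 0.14976008 0.15115422 0.1552706 ] 975
```

View pics/s2c.png

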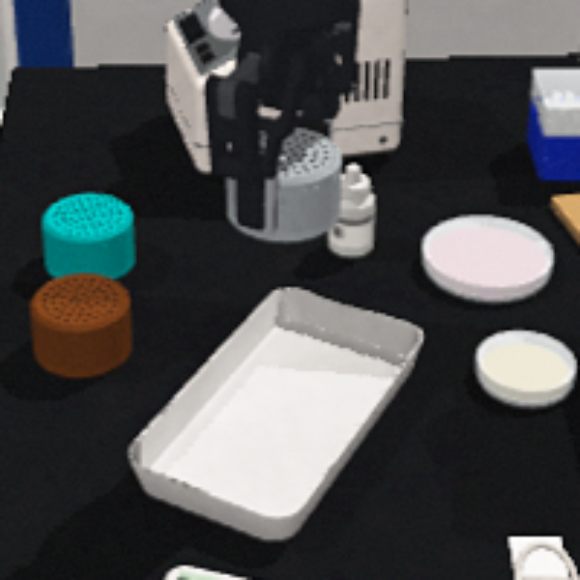

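The crop shows the head held level, holes up, rim bottom at (285,235) and about 1.5 mm below the TCP. The fingers lie along the tray's length and the tray centre is at (280,420). I lower it.

Request:
drive_tool(
  slide=[
    [0, 0, 0.06],
    [0.002, 0.002, 0.14],
    [0.004, 0.003, 0.22],
    [0.004, 0.003, 0.31],
    [0.004, 0.003, 0.4],
    [0.004, 0.003, 0.46],
    [0.004, 0.003, 0.51],
    [0.004, 0.003, 0.536],
  ],
  rotation=[
    [0, 0, 0],
    [0, 0, 0],
    [0, 0, 0],
    [0, 0, 0],
    [0, 0, 0],
    [0, 0, 0],
    [0, 0, 0],
    [0, 0, 0],
  ],
)

```text
clock: 19.3
eef_pos: [0.4475, -0.3901, 0.0154]
tool_rot: [0.859, -0.512, 0.0, -0.0]
ft_force: [0.5, -0.5, -3.6]
grip_width: 0.0621
grasp_force: 66.3
```

Request:
drive_tool(
  slide=[
    [0, 0, 0.004],
    [0, 0, 0.008],
    [0, 0, 0.012],
    [0, 0, 0.016],
    [0, 0, 0.02],
    [0, 0, 0.024],
    [0, 0, 0.026],
    [0, 0, 0.026],
  ],
  rotation=[
    [0, 0, 0],
    [0, 0, 0],
    [0, 0, 0],
    [0, 0, 0],
    [0, 0, 0],
    [0, 0, 0],
    [0, 0, 0],
    [0, 0, 0],
  ],
)

```text
clock: 20.3
eef_pos: [0.4476, -0.3902, 0.0096]
tool_rot: [0.859, -0.512, 0.0, -0.0]
ft_force: [0.2, 0.7, -3.1]
grip_width: 0.0624
grasp_force: 66.3
```

Next, 1 mm steps until contact.

Request:
drive_tool(
  slide=[
    [0, 0, 0.001],
    [0, 0, 0.002],
    [0, 0, 0.003],
    [0, 0, 0.004],
    [0, 0, 0.005],
    [0, 0, 0.006],
    [0, 0, 0.007],
    [0, 0, 0.008],
  ],
  rotation=[
    [0, 0, 0],
    [0, 0, 0],
    [0, 0, 0],
    [0, 0, 0],
    [0, 0, 0],
    [0, 0, 0],
    [0, 0, 0],
    [0, 0, 0],
  ],
)

```text
clock: 21.3
eef_pos: [0.4477, -0.3903, 0.0077]
tool_rot: [0.859, -0.512, 0.0, -0.0]
ft_force: [-0.4, -0.0, -3.4]
grip_width: 0.0623
grasp_force: 66.3
```

Request:
drive_tool(
  slide=[
    [0, 0, 0.001],
    [0, 0, 0.002],
    [0, 0, 0.003],
    [0, 0, 0.004],
    [0, 0, 0.005],
    [0, 0, 0.006],
    [0, 0, 0.006],
    [0, 0, 0.006],
  ],
  rotation=[
    [0, 0, 0],
    [0, 0, 0],
    [0, 0, 0],
    [0, 0, 0],
    [0, 0, 0],
    [0, 0, 0],
    [0, 0, 0],
    [0, 0, 0],
  ],
)

```text
clock: 22.3
eef_pos: [0.4477, -0.3903, 0.0062]
tool_rot: [0.859, -0.512, 0.0, -0.0]
ft_force: [0.3, -0.5, -3.4]
grip_width: 0.0623
grasp_force: 66.3
```

Request:
drive_tool(
  slide=[
    [0, 0, 0.001],
    [0, 0, 0.002],
    [0, 0, 0.003],
    [0, 0, 0.004],
    [0, 0, 0.004],
    [0, 0, 0.004],
    [0, 0, 0.004],
    [0, 0, 0.004],
  ],
  rotation=[
    [0, 0, 0],
    [0, 0, 0],
    [0, 0, 0],
    [0, 0, 0],
    [0, 0, 0],
    [0, 0, 0],
    [0, 0, 0],
    [0, 0, 0],
  ],
)

```text
clock: 23.3
eef_pos: [0.4477, -0.3903, 0.0052]
tool_rot: [0.859, -0.512, 0.0, -0.0]
ft_force: [-0.4, -0.7, -3.5]
grip_width: 0.0622
grasp_force: 66.3
```

Request:
drive_tool(
  slide=[
    [0, 0, 0.001],
    [0, 0, 0.002],
    [0, 0, 0.003],
    [0, 0, 0.004],
    [0, 0, 0.004],
    [0, 0, 0.004],
    [0, 0, 0.004],
    [0, 0, 0.004],
  ],
  rotation=[
    [0, 0, 0],
    [0, 0, 0],
    [0, 0, 0],
    [0, 0, 0],
    [0, 0, 0],
    [0, 0, 0],
    [0, 0, 0],
    [0, 0, 0],
  ],
)

```text
clock: 24.3
eef_pos: [0.4478, -0.3904, 0.0047]
tool_rot: [0.859, -0.512, 0.001, -0.0]
ft_force: [-1.8, 0.8, 5.0]
grip_width: 0.0621
grasp_force: 67.2
```

Contact: vertical force went from -3.5 to +5 N. Release.

Request:
drive_tool(
  slide=[
    [0, 0, 0],
    [0, 0, 0],
    [0, 0, 0],
    [0, 0, 0],
    [0, 0, 0],
    [0, 0, 0],
    [0, 0, 0],
    [0, 0, 0],
  ],
  rotation=[
    [0, 0, 0],
    [0, 0, 0],
    [0, 0, 0],
    [0, 0, 0],
    [0, 0, 0],
    [0, 0, 0],
    [0, 0, 0],
    [0, 0, 0],
  ],
  gripper=1,
)

```text
clock: 25.3
eef_pos: [0.4477, -0.3903, 0.0042]
tool_rot: [0.859, -0.512, 0.0, -0.0]
ft_force: [-0.6, -0.7, 0.3]
grip_width: 0.0854
grasp_force: 0.0
```

Request:
drive_tool(
  slide=[
    [0, 0, -0.02],
    [0, 0, -0.05],
    [0, 0, -0.1],
    [0, 0, -0.18],
    [0, 0, -0.28],
    [0, 0, -0.38],
    [0, 0, -0.48],
    [0, 0, -0.56],
  ],
  rotation=[
    [0, 0, 0],
    [0, 0, 0],
    [0, 0, 0],
    [0, 0, 0],
    [0, 0, 0],
    [0, 0, 0],
    [0, 0, 0],
    [0, 0, 0],
  ],
)

```text
clock: 26.3
eef_pos: [0.4479, -0.3907, 0.1466]
tool_rot: [0.859, -0.512, 0.002, -0.0]
ft_force: [-0.2, 0.3, 0.0]
grip_width: 0.0854
grasp_force: 0.0
```

Run:
```python
from h import *
c=grab('scene','s3');X=pts(c)
print(bot.get_obs()['grip_width'],bot.get_obs()['ft_force'])
h=cv2.cvtColor(c['image'],cv2.COLOR_RGB2HSV)
q=X[240:360,225:345].reshape(-1,3);t=q[(np.hypot(*(q[:,:2]-[.4475,-.3903]).T)<.045)&(q[:,2]>.036)&(q[:,2]<.055)]
print('head top',cv2.minEnclosingCircle((t[t[:,2]>.041][:,:2]*1000).astype(np.float32)),np.percentile(t[:,2],[50,90,99]))
m=(h[...,1]<60)&(h[...,2]>90)&(X[...,2]>.019)&(X[...,2]<.027)
p=X[m];p=p[np.hypot(*(p[:,:2]-[.4475,-.39]).T)<.125];print('tray',cv2.minAreaRect((p[:,:2]*1000).astype(np.float32)))
```

```text
0.085224892133113 [ 1.436604   -0.75239128  2.41301199]
head top ((447.9256896972656, -390.1894836425781), 32.28973388671875) [0.04131295 0.0427674  0.04405303]
tray ((447.936279296875, -390.0849304199219), (203.3951416015625, 110.87626647949219), 28.217796325683594)
```

View pics/s3.png

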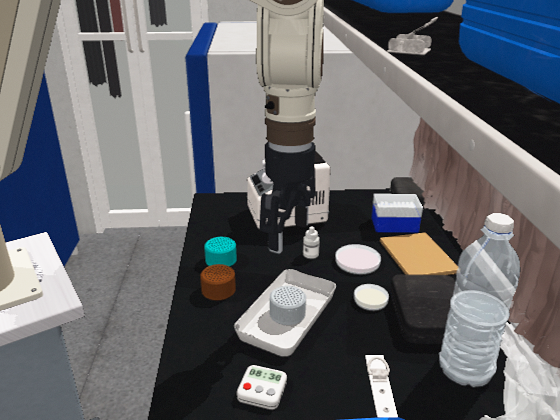

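The head stands in the middle of the tray at (287,302), holes up and centred to under 1 mm. The tray and bystanders are unmoved and the gripper is clear.

```bash
python3 -c "
from workcell import bot
print(bot.job_done())"
```

```text
the job is handed in; nothing more can be done
None
```

The stainless head is unscrewed and standing on its rim, holes up, within 1 mm of the tray's centre by the camera; the tray and bystanders look unmoved, and the job was handed in at about 26 s.

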